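Stop the carving board rocking

TASK

One of the four corners of the carving board (the sticking-out ends of its two bearers) rocks. Press down on the corners with a fingertip to find the one that gives, let it come up, and push that corner's wedge straight in from its thick end until it is tight; then press the same corner once more to make sure that it stands firm. Do it all by pressing and pushing: do not lift any wedge, leave the other three wedges and the things on the bench as they are, and finish with the hand clear.

Things in the scene. Friction and masses are not known exactly. Their poses are not given: they have to be found in the camera images.
- board: carving board: wooden plate 220 mm (x) by 180 (y) by 18, top 51 mm above the bench, an octagonal carved panel on it up to 65 mm. Under it two cross bearers, near and far; their four ends stick out 65 mm left and right: its corners. A screw from below holds its middle on a springy washer: it can only tip. Origin: on that screw, 33 mm above the bench; x from near bearer to far, y left, z up. Level at rest.
- ear_near_left: left end of the near bearer, a corner of the board: bare flat wood, 36 mm (x) by 65 mm (y), top 33 mm and underside 13 mm above the bench. Origin: centre of its top; axes as the board's. A firm corner gives under 1 mm when pressed. The rocking one has 5 mm of air over its wedge: 5 N takes it down those 5 mm, and it springs back level when let go.
- ear_near_right: right end of the near bearer, a corner of the board: bare flat wood, 36 mm (x) by 65 mm (y), top 33 mm and underside 13 mm above the bench. Origin: centre of its top; axes as the board's. A firm corner gives under 1 mm when pressed. The rocking one has 5 mm of air over its wedge: 5 N takes it down those 5 mm, and it springs back level when let go.
- ear_far_left: left end of the far bearer, a corner of the board: bare flat wood, 36 mm (x) by 65 mm (y), top 33 mm and underside 13 mm above the bench. Origin: centre of its top; axes as the board's. A firm corner gives under 1 mm when pressed. The rocking one has 5 mm of air over its wedge: 5 N takes it down those 5 mm, and it springs back level when let go.
- ear_far_right: right end of the far bearer, a corner of the board: bare flat wood, 36 mm (x) by 65 mm (y), top 33 mm and underside 13 mm above the bench. Origin: centre of its top; axes as the board's. A firm corner gives under 1 mm when pressed. The rocking one has 5 mm of air over its wedge: 5 N takes it down those 5 mm, and it springs back level when let go.
- wedge_1: one of 4 loose wooden wedges flat on the bench, one under each corner (the number does not tell which). 30 mm wide, 67 to 82 long, top rising 1 in 5. Its +x points as the board's (within 0.05 rad) to the thin end under the corner; the thick end, 16 to 23 high, sticks out 35 to 50 mm towards the robot, which does not tell if it is tight. Origin: underside, below the corner's front edge at the start.
- wedge_1_butt (a point): centre of the upright end face of wedge_1's thick end, towards the robot, 8 to 12 mm above the bench: the face to push, 30 mm wide, along +x. If its corner is the rocking one, the wedge slides easily for 25 mm and then jams tight under the corner, about 18 mm still sticking out, and stays there.
- wedge_2: one of 4 loose wooden wedges flat on the bench, one under each corner (the number does not tell which). 30 mm wide, 67 to 82 long, top rising 1 in 5. Its +x points as the board's (within 0.05 rad) to the thin end under the corner; the thick end, 16 to 23 high, sticks out 35 to 50 mm towards the robot, which does not tell if it is tight. Origin: underside, below the corner's front edge at the start.
- wedge_2_butt (a point): centre of the upright end face of wedge_2's thick end, towards the robot, 8 to 12 mm above the bench: the face to push, 30 mm wide, along +x. If its corner is the rocking one, the wedge slides easily for 25 mm and then jams tight under the corner, about 18 mm still sticking out, and stays there.
- wedge_3: one of 4 loose wooden wedges flat on the bench, one under each corner (the number does not tell which). 30 mm wide, 67 to 82 long, top rising 1 in 5. Its +x points as the board's (within 0.05 rad) to the thin end under the corner; the thick end, 16 to 23 high, sticks out 35 to 50 mm towards the robot, which does not tell if it is tight. Origin: underside, below the corner's front edge at the start.
- wedge_3_butt (a point): centre of the upright end face of wedge_3's thick end, towards the robot, 8 to 12 mm above the bench: the face to push, 30 mm wide, along +x. If its corner is the rocking one, the wedge slides easily for 25 mm and then jams tight under the corner, about 18 mm still sticking out, and stays there.
- wedge_4: one of 4 loose wooden wedges flat on the bench, one under each corner (the number does not tell which). 30 mm wide, 67 to 82 long, top rising 1 in 5. Its +x points as the board's (within 0.05 rad) to the thin end under the corner; the thick end, 16 to 23 high, sticks out 35 to 50 mm towards the robot, which does not tell if it is tight. Origin: underside, below the corner's front edge at the start.
- wedge_4_butt (a point): centre of the upright end face of wedge_4's thick end, towards the robot, 8 to 12 mm above the bench: the face to push, 30 mm wide, along +x. If its corner is the rocking one, the wedge slides easily for 25 mm and then jams tight under the corner, about 18 mm still sticking out, and stays there.
- sanding_block: cork sanding block, 35 x 70 x 28 mm, on the bench in front of the board. Origin: centre of its underside. A bystander.
- finial: small turned wooden finial standing upright to the left of the board, 90 mm tall, 42 mm across its foot. Origin: centre of its underside. A bystander.
- glue_bottle: yellow glue bottle standing to the right of the board, 150 mm tall, 54 mm across. Origin: centre of its underside. A bystander.
- spoon: wooden spoon, 260 mm long, lying behind the board (on the side away from the robot). Origin: under it. A bystander.
- spatula: wooden spatula, 270 mm long, lying at the right of the bench. Origin: under it. A bystander.
- oilstone: oilstone in a wooden case, 65 x 190 x 38 mm, at the left of the bench. Origin: centre of its underside. A bystander.
- mallet: carver's round mallet standing on its head at the right of the bench, 245 mm tall, 92 mm across. Origin: centre of its underside. A bystander.
- bowl: small wooden bowl, 110 mm across, 50 mm tall, at the left of the bench. Origin: centre of its underside. A bystander.
Mind the look-alikes: they are no part of the job. Leave any black or turquoise look-alike of the wedge_2 alone. What is shaped like the wedge_4 but green is not meant.

How it is judged:
By the outcome, as a careful person would: the job done as asked, in the order asked, and still so for the second after the job is handed in, with the robot touching nothing.
It also fails if it takes over 54 s, if anything falls off the work surface, if the arm or the gripper's body presses on something with over 40 N, if the wrist force passes 120 N, or if a joint passes its speed limit or range.

ROBOT

A 7-joint arm with a two-finger parallel gripper is mounted at the origin on the work surface. World frame = base frame: x ahead of the robot, y to its left, z up, the work surface at z = 0. Lengths are in mm, angles in rad, forces in N, time in s.
With the tool pointing down it reaches from about 400 to 925 mm from the base axis. Payload 4.1 kg.
Tool frame: the origin (TCP) lies at the very end of the fingers, on their centre line; the grasp point (between the pads) lies 19 mm behind it; z points along the fingers, y is the line along which they close (so a half turn about z gives the same grasp; the last joint's range is limited). The gripper opens to 85 mm and grips with 20 to 120 N. Pads are 22 mm wide; open, the fingers measure 114 mm over their backs; the gripper's body (76 mm by 85 mm) begins 54 mm behind the grasp point. The pads swing forward as they close: fully open they stand 13 mm farther back than shut.
Start: joints at [-1.434, 0.398, 0.045, 1.537, -0.019, 1.207, -0.051], TCP at [151.83, 632.057, 201.747] pointing down, gripper open.
Joint ranges: [-2.82, 2.82], [-0.49, 2.23], [-1.37, 1.46], [0, 2.46], [-1.36, 4.5], [0.23, 2], [-2.94, 2.94]. Speed limits (rad/s): [2.57, 2.57, 3.14, 3.14, 3.14, 3.14, 3.14].

INTERFACE

Orientations are given as a unit quaternion [w, x, y, z].
In Python, from workcell import observe, get_image, order gives the robot as it stands.
- The arm moves only by the tool servo_tool, never from a script. Its argument "rows" is a list of rows, each an object with "delta_rot": the turn, a rotation vector about the world's x, y, z in degrees, a list of three; "slide": the shift along the world's x, y, z in m, a list of three; "gripper": the opening, from -1 (shut) to 1 (fully open). In form: [{"delta_rot": [rx, ry, rz], "slide": [x, y, z], "gripper": gripper}, ...]. A call has 1 to 5 rows; each row is the pose to reach, as a shift and turn from the pose commanded when the call began; what a row does not reach only later rows make up. A row lasts 1/8 s, in which the tool goes at most 62.5 mm and 10.7 degrees, less where a joint would pass 70% of its speed; a pose out of reach is approached as far as the arm can. A call with a gripper value outside its range is refused whole. The fingers move at their own pace and stop on an object; "newtons" is the grip in N (left out, the last holds). Time passes only in rows, so rows that repeat a pose let the fingers close. It gives the time, the measured TCP pose, the force, the opening and the grip force at its end, in the units of the state.
- observe(): the state, without advancing time (a new reading comes with each control period).
- get_image(name): name is "side" or "top"; returns a dict with "image" (480x640x3 uint8, blue, green, red), "depth" (480x640 float32, mm along the optical axis (not along the pixel's ray), 0 where there is no reading), "fx", "fy", "cx", "cy" (pixels), "R" (3x3) and "t" (3): a world point X has camera coordinates R X + t. Camera axes: x right, y down, z forward; pixel columns grow to the right and rows downward; lengths in mm; the calibration is good to about 2 mm. A picture is of the moment at which its call begins.
- order.close_job(): hands the job in; it is judged then, once.
The state is a dict: "clock": time; "q": joint angles; "qvel": joint speeds; "joint_torque": joint torques, N m; "position": TCP position; "ee_rot": TCP orientation; "wrist_force": force on the tool from outside, world axes, zero at the start; "ft_torque": the same for the moment, N m; "finger_gap": finger opening in mm; "gripper_force": force on a finger pad.
Only numpy, scipy, OpenCV 4.12 (cv2) and the standard library are available. Lean on these libraries where they do the work, as an engineer would, in place of code of your own. Each camera call takes 0.05 s, during which the arm holds its last target. There are 200 camera calls.

## Working session

There is one attempt and no reset: what is moved stays moved. The work goes in short steps, Python scripts to look and compute and a tool call to move; the robot and the scene stay as the last step left them, time stands still between calls to the robot, and variables do not carry over. Pictures are saved under pics/ and viewed, at most 10 in all, crops included, and the job is handed in when it is done.

Besides the shell and the picture viewer there is one more tool, called as name([rows], argument=value, ...), one row to a line, values as JSON. servo_tool: Moves the arm, as the interface text tells. Its arguments: {"type":"object","properties":{"rows":{"type":"array","items":{"type":"object","properties":{"delta_rot":{"type":"array","items":{"type":"number"}},"slide":{"type":"array","items":{"type":"number"}},"gripper":{"type":"number"}}}},"newtons":{"type":"number"}},"required":["rows"]}

```bash
mkdir -p pics
cat > h.py <<'E'
import numpy as np,cv2
from workcell import observe,get_image,order
def pts(d):
    v,u=np.mgrid[0:480,0:640]; z=d["depth"]
    c=np.stack([(u-d["cx"])/d["fx"]*z,(v-d["cy"])/d["fy"]*z,z],-1)
    P=(c-np.array(d["t"]))@np.array(d["R"]); P[z==0]=np.nan
    return P
E
python3 - <<'E'
from h import *
for n in("top","side"):
    d=get_image(n); cv2.imwrite(f"pics/{n}0.png",d["image"]); np.savez(f"{n}0.npz",**d)
    print(n,d["fx"],np.round(d["R"],3).tolist(),np.round(d["t"]))
s=observe(); print(s["clock"],s["position"],s["ee_rot"],s["wrist_force"],s["finger_gap"])
E
```

```text
top 624.949168358353 [[0.024, -1.0, -0.002], [-0.977, -0.023, -0.213], [0.213, 0.007, -0.977]] [ -28.  559. 1398.]
side 546.3951695562052 [[-0.983, -0.186, 0.009], [-0.152, 0.77, -0.619], [0.108, -0.61, -0.785]] [ 550.  110. 1217.]
0.1 [151.70952009 631.41829394 200.76207364] [-3.42306600e-05  1.17567531e-01  9.93064505e-01 -8.73532649e-04] [-0.22693869 -0.3694777  -1.14257047] 85.97205463625313
```

View pics/top0.png

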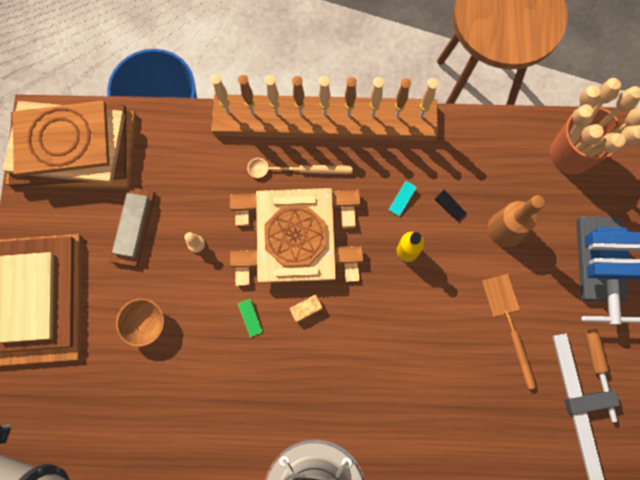

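View pics/side0.png

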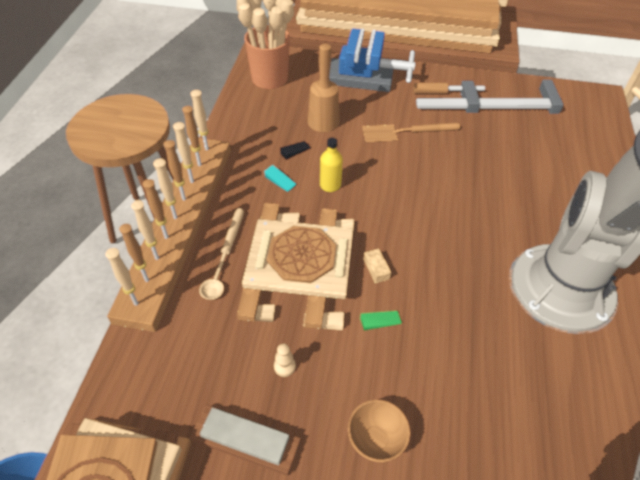

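The top view shows the board at (295,235). The ears are at (243,201), (347,198), (244,258) and (349,255), each with a pale wedge just in front: (242,218), (348,216), (242,276) and (352,273). The look-alikes are green (250,318), turquoise (403,199) and black (450,205); they lie loose and away from the corners, so they are not meant. The four pale ones under the ears fit the description. I'll confirm that in one crop while measuring.

Run:
```python
from h import *
d=dict(np.load("top0.npz")); P=pts(d); im=d["image"]
cv2.imwrite("pics/crop.png",cv2.resize(im[180:345,180:440],None,fx=3,fy=3,interpolation=cv2.INTER_CUBIC))
hsv=cv2.cvtColor(im,cv2.COLOR_BGR2HSV)
for p in [(243,201),(347,198),(244,258),(349,255),(242,218),(348,216),(242,276),(352,273),(295,195),(300,120+200),(280,420)]:
    print(p,hsv[p[1],p[0]],np.round(P[p[1],p[0]],1))
R=np.array(d["R"]);t=np.array(d["t"]);C=-R.T@t
def ray(u,v,z):
    r=R.T@np.array([(u-d["cx"])/d["fx"],(v-d["cy"])/d["fy"],1]); return C+r*(z-C[2])/r[2]
m=((hsv[...,2]>190)&(hsv[...,1]<150)).astype(np.uint8)
n,l,s,c=cv2.connectedComponentsWithStats(m,connectivity=4)
for i in range(1,n):
    if s[i,4]>60 and 220<c[i,0]<380 and 180<c[i,1]<320:
        cs,_=cv2.findContours((l==i).astype(np.uint8),0,2)
        r=cv2.minAreaRect(cs[0]); Q=P[l==i]
        z=52 if s[i,4]>2000 else 18
        print(s[i],c[i].round(1),"z",np.nanmedian(Q[:,2]).round(1),[ray(*b,z).round(1)[:2].tolist() for b in cv2.boxPoints(r)])
```

```text
(243, 201) [ 13 173 221] [667.6 190.   29.3]
(347, 198) [ 13 173 221] [680.  -61.4  33.1]
(244, 258) [ 13 172 220] [526.6 179.7  32.6]
(349, 255) [ 13 172 222] [539.2 -68.5  35.7]
(242, 218) [ 22 103 254] [628.6 192.2  15.5]
(348, 216) [ 24  94 254] [639.6 -65.1  16.1]
(242, 276) [ 24  91 255] [486.3 184.7  14.9]
(352, 273) [ 25  87 255] [498.8 -76.8  21.1]
(295, 195) [ 21 106 253] [679.1  63.3  51.2]
(300, 320) [ 14 145 132] [385.2  43.1  15.9]
(280, 420) [ 11 169 139] [157.1  82.2  -2.5]
[ 256  188   79   94 3601] [293.1 233. ] z 50.6 [[689.0, 161.2], [699.5, -24.3], [478.2, -35.9], [468.2, 143.8]]
[341 210  15  17 208] [348.  217.9] z 17.4 [[652.6, -47.5], [655.9, -79.0], [616.3, -82.6], [613.1, -51.2]]
[235 214  14  12 146] [241.5 219.2] z 15.0 [[637.6, 209.3], [638.4, 177.8], [610.9, 176.4], [610.1, 207.8]]
[345 268  14  14 174] [351.6 274.2] z 12.1 [[511.0, -60.0], [511.7, -91.0], [480.5, -91.4], [479.7, -60.6]]
[235 271  14  15 196] [241.5 277.5] z 16.4 [[497.4, 201.5], [498.2, 170.6], [464.6, 168.9], [463.9, 199.7]]
[290 296  31  25 428] [305.3 307.8] z 26.8 [[412.1, 70.2], [446.3, 9.3], [415.8, -7.7], [381.9, 53.0]]
```

View pics/crop.png

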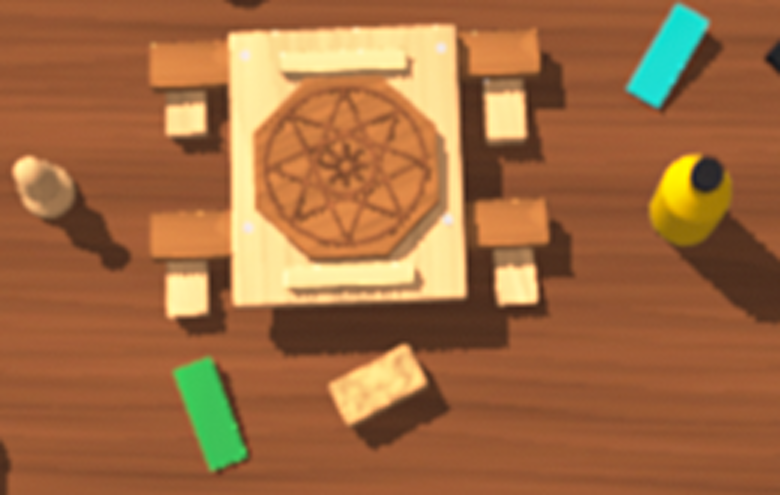

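The crop confirms it: four pale wedges sit in front of the four ears. Next are the exact ear centres and butt faces.

Run:
```python
from h import *
d=dict(np.load("top0.npz")); im=d["image"]; hsv=cv2.cvtColor(im,cv2.COLOR_BGR2HSV)
R=np.array(d["R"]);t=np.array(d["t"]);C=-R.T@t; print("cam",C.round())
def ray(u,v,z):
    r=R.T@np.array([(u-d["cx"])/d["fx"],(v-d["cy"])/d["fy"],1]); return (C+r*(z-C[2])/r[2])[:2]
def comps(m):
    n,l,s,c=cv2.connectedComponentsWithStats(m.astype(np.uint8),connectivity=4)
    for i in range(1,n):
        if 100<s[i,4]<600 and 225<c[i,0]<375 and 185<c[i,1]<282: yield l==i,c[i]
print("ears z33")
for m,c in comps((abs(hsv[...,0].astype(int)-13)<4)&(hsv[...,2]>190)&(hsv[...,1]>155)):
    if 256<c[0]<336: continue
    r=cv2.minAreaRect(cv2.findContours(m.astype(np.uint8),0,2)[0][0])
    print(c.round(1),ray(*c,33).round(1),[ray(*b,33).round(0).tolist() for b in cv2.boxPoints(r)])
print("wedges: butt foot at z0")
for m,c in comps((hsv[...,2]>190)&(hsv[...,1]<150)):
    v,u=np.where(m); vb=v.max(); ub=u[v>=vb-1]
    print(c.round(1),"centroid z18",ray(*c,18).round(1),"foot",ray(ub.mean(),vb+.5,0).round(1),"width",np.ptp(ub)+1, "vals", [hsv[k,int(c[0]),2] for k in range(vb-3,vb+4)])
```

```text
cam [ 249.  -24. 1485.]
ears z33
[347.2 196.8] [682.9 -61.8] [[697.0, -30.0], [701.0, -89.0], [668.0, -91.0], [663.0, -32.0]]
[242.4 200.9] [666.7 190.9] [[683.0, 223.0], [687.0, 161.0], [652.0, 158.0], [648.0, 220.0]]
[350.2 253.7] [543.  -71.5] [[559.0, -43.0], [564.0, -96.0], [529.0, -99.0], [524.0, -46.0]]
[243.2 257.6] [527.4 181.5] [[545.0, 214.0], [547.0, 152.0], [510.0, 150.0], [509.0, 212.0]]
wedges: butt foot at z0
[348.  217.9] centroid z18 [634.4 -65.1] foot [617.3 -63.9] width 13 vals [np.uint8(255), np.uint8(255), np.uint8(255), np.uint8(184), np.uint8(125), np.uint8(96), np.uint8(80)]
[241.5 219.2] centroid z18 [624.9 192.8] foot [613.6 198. ] width 12 vals [np.uint8(254), np.uint8(255), np.uint8(250), np.uint8(161), np.uint8(94), np.uint8(81), np.uint8(87)]
[351.6 274.2] centroid z18 [496.5 -76.1] foot [481.7 -77. ] width 13 vals [np.uint8(255), np.uint8(255), np.uint8(255), np.uint8(168), np.uint8(80), np.uint8(74), np.uint8(78)]
[241.5 277.5] centroid z18 [482.1 185.3] foot [465.6 188.9] width 12 vals [np.uint8(255), np.uint8(255), np.uint8(255), np.uint8(179), np.uint8(90), np.uint8(78), np.uint8(88)]
```

servo_tool([
  {"slide":[0.045,-0.04,0],"delta_rot":[0,0,4],"gripper":-1},
  {"slide":[0.09,-0.08,0],"delta_rot":[0,0,8.5],"gripper":-1},
  {"slide":[0.135,-0.12,0],"delta_rot":[0,0,13],"gripper":-1},
  {"slide":[0.18,-0.16,0],"delta_rot":[0,0,17],"gripper":-1},
  {"slide":[0.225,-0.2,0],"delta_rot":[0,0,17],"gripper":-1},
], newtons=60)

```text
clock: 0.72
position: [378.0, 430.3, 201.5]
ee_rot: [-0.0, -0.031, 1.0, -0.0]
wrist_force: [1.4, 0.8, -0.6]
finger_gap: 0.0
gripper_force: 0.0
```

servo_tool([
  {"slide":[0.045,-0.04,0],"gripper":-1},
  {"slide":[0.09,-0.08,0],"gripper":-1},
  {"slide":[0.135,-0.12,0],"gripper":-1},
  {"slide":[0.18,-0.16,0],"gripper":-1},
  {"slide":[0.22,-0.19,0],"gripper":-1},
])

```text
validation failed for argument at $.ro...
```

servo_tool([
  {"slide":[0.04,-0.03,0],"gripper":-1},
  {"slide":[0.07,-0.051,-0.02],"gripper":-1},
  {"slide":[0.07,-0.051,-0.06],"gripper":-1},
  {"slide":[0.07,-0.051,-0.11],"gripper":-1},
  {"slide":[0.07,-0.051,-0.14],"gripper":-1},
])

```text
validation failed for argument at $.ro...
```

servo_tool([
  {"slide":[0.045,-0.04,0],"delta_rot":[0,0,0],"gripper":-1},
  {"slide":[0.09,-0.08,0],"delta_rot":[0,0,0],"gripper":-1},
  {"slide":[0.135,-0.12,0],"delta_rot":[0,0,0],"gripper":-1},
  {"slide":[0.18,-0.16,0],"delta_rot":[0,0,0],"gripper":-1},
  {"slide":[0.22,-0.19,0],"delta_rot":[0,0,0],"gripper":-1},
])

```text
clock: 1.35
position: [598.2, 239.4, 201.4]
ee_rot: [-0.0, -0.03, 1.0, -0.0]
wrist_force: [-0.9, 0.3, 0.0]
finger_gap: -0.1
gripper_force: 0.0
```

servo_tool([
  {"slide":[0.04,-0.03,0],"delta_rot":[0,0,0],"gripper":-1},
  {"slide":[0.07,-0.051,-0.02],"delta_rot":[0,0,0],"gripper":-1},
  {"slide":[0.07,-0.051,-0.06],"delta_rot":[0,0,0],"gripper":-1},
  {"slide":[0.07,-0.051,-0.11],"delta_rot":[0,0,0],"gripper":-1},
  {"slide":[0.07,-0.051,-0.14],"delta_rot":[0,0,0],"gripper":-1},
])

```text
clock: 1.98
position: [664.7, 190.5, 58.1]
ee_rot: [-0.002, -0.03, 1.0, -0.001]
wrist_force: [-0.4, -0.1, 0.6]
finger_gap: 0.0
gripper_force: 0.0
```

servo_tool([
  {"slide":[0,0,-0.012],"delta_rot":[0,0,0],"gripper":-1},
  {"slide":[0,0,-0.022],"delta_rot":[0,0,0],"gripper":-1},
  {"slide":[0,0,-0.024],"delta_rot":[0,0,0],"gripper":-1},
  {"slide":[0,0,-0.024],"delta_rot":[0,0,0],"gripper":-1},
])

```text
clock: 2.48
position: [667.6, 191.3, 38.8]
ee_rot: [0.001, -0.03, 1.0, 0.0]
wrist_force: [0.6, 0.7, 1.3]
finger_gap: -0.4
gripper_force: 0.0
```

servo_tool([
  {"slide":[0,0,-0.002],"delta_rot":[0,0,0],"gripper":-1},
  {"slide":[0,0,-0.004],"delta_rot":[0,0,0],"gripper":-1},
  {"slide":[0,0,-0.006],"delta_rot":[0,0,0],"gripper":-1},
  {"slide":[0,0,-0.006],"delta_rot":[0,0,0],"gripper":-1},
])

```text
clock: 2.98
position: [666.6, 191.0, 31.5]
ee_rot: [-0.0, -0.031, 1.0, -0.0]
wrist_force: [-0.1, 0.2, 0.2]
finger_gap: -0.3
gripper_force: 0.0
```

servo_tool([
  {"slide":[0,0,-0.001],"delta_rot":[0,0,0],"gripper":-1},
  {"slide":[0,0,-0.001],"delta_rot":[0,0,0],"gripper":-1},
])

```text
clock: 3.22
position: [666.8, 191.0, 30.7]
ee_rot: [-0.0, -0.03, 1.0, 0.0]
wrist_force: [0.3, -0.4, 0.4]
finger_gap: -0.0
gripper_force: 0.0
```

servo_tool([
  {"slide":[0,0,-0.001],"delta_rot":[0,0,0],"gripper":-1},
  {"slide":[0,0,-0.001],"delta_rot":[0,0,0],"gripper":-1},
])

```text
clock: 3.48
position: [666.8, 191.1, 29.6]
ee_rot: [-0.0, -0.031, 1.0, 0.0]
wrist_force: [-0.7, -0.9, -0.2]
finger_gap: -0.1
gripper_force: 0.0
```

servo_tool([
  {"slide":[0,0,-0.001],"delta_rot":[0,0,0],"gripper":-1},
  {"slide":[0,0,-0.002],"delta_rot":[0,0,0],"gripper":-1},
  {"slide":[0,0,-0.002],"delta_rot":[0,0,0],"gripper":-1},
])

```text
clock: 3.85
position: [666.7, 191.0, 27.6]
ee_rot: [-0.0, -0.03, 1.0, -0.0]
wrist_force: [-0.9, 0.3, -0.1]
finger_gap: -0.2
gripper_force: 0.0
```

Run:
```python
from h import *
a=np.load("side0.npz")["image"]; d=get_image("side"); np.savez("side1.npz",**d)
b=d["image"]; s=observe(); print(s["position"],s["wrist_force"])
f=lambda i:cv2.resize(i[190:350,170:400],None,fx=3,fy=3,interpolation=cv2.INTER_CUBIC)
cv2.imwrite("pics/s1.png",f(b))
```

```text
[666.75347596 191.06264062  27.6462461 ] [-0.05003847 -0.75135612  0.85029985]
```

View pics/s1.png

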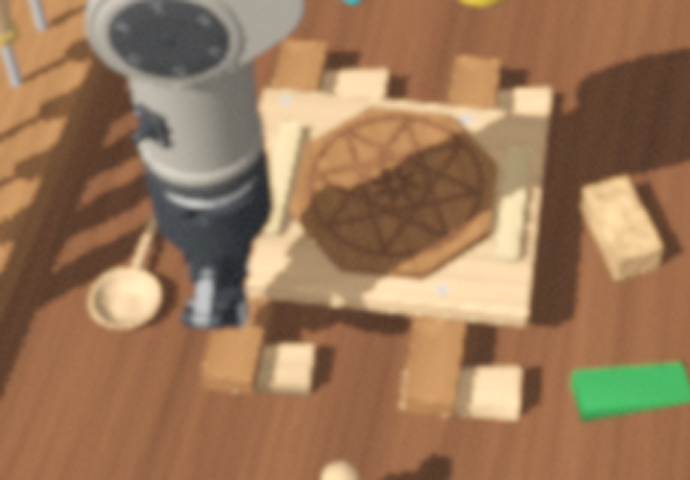

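The picture shows the fingertip at crop (215,315), behind the far-left ear at crop (232,358), so it misses the ear. I'll check the top measurement against the side view.

Run:
```python
from h import *
S=dict(np.load("side0.npz")); T=dict(np.load("top0.npz"))
def ray(d,u,v,z):
    R=d["R"];C=-R.T@d["t"]; r=R.T@np.array([(u-d["cx"])/d["fx"],(v-d["cy"])/d["fy"],1]); return (C+r*(z-C[2])/r[2]).round(1)
def proj(d,X):
    c=d["R"]@np.array(X,float)+d["t"]; return (c[:2]/c[2]*[d["fx"],d["fy"]]+[d["cx"],d["cy"]]).round(1)
for d in(S,T): print(d["fx"],d["fy"],d["cx"],d["cy"],(-d["R"].T@d["t"]).round(1))
print("side ear",ray(S,247.3,309.3,33)); print("proj of tcp side",proj(S,[666.8,191,27.6]),"top",proj(T,[666.8,191,27.6]))
for e in [(667,191,33),(527,181.5,33),(683,-62,33),(543,-71.5,33)]: print(e,proj(S,e))
d=get_image("top"); np.savez("top1.npz",**d); D=get_image("side")
for n in("top","side"):
    a=np.load(n+"0.npz"); print(n,np.abs(a["t"]-(d if n=="top" else D)["t"]).max())
cv2.imwrite("pics/t1.png",cv2.resize(d["image"][150:330,170:410],None,fx=3,fy=3,interpolation=cv2.INTER_CUBIC))
```

```text
546.3951695562052 546.3951695562052 315.2769614526286 236.40609511172843 [ 425.9  759.2 1018.5]
624.949168358353 624.949168358353 326.12999963450596 244.08387914647147 [ 249.2  -24.5 1484.5]
side ear [664.  210.4  33. ]
proj of tcp side [248.6 302.5] top [242.6 201.5]
(667, 191, 33) [248.3 301.2]
(527, 181.5, 33) [314.7 308.4]
(683, -62, 33) [269.5 210.6]
(543, -71.5, 33) [328.  216.3]
top 0.0
side 0.0
```

View pics/t1.png

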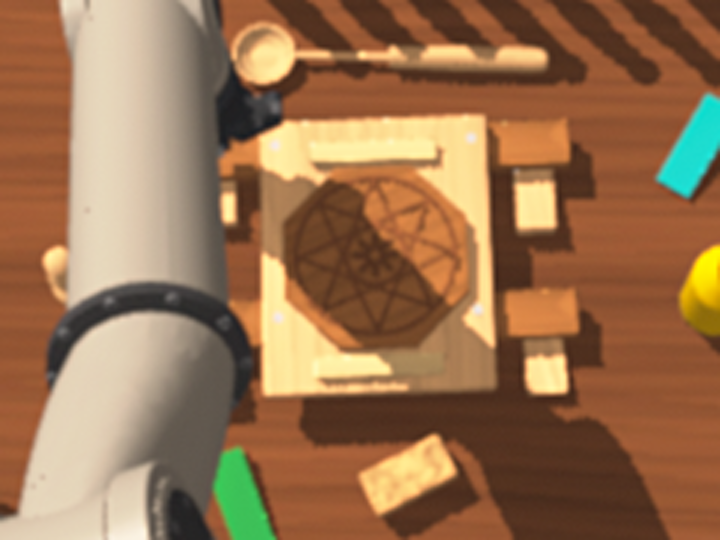

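Run:
```python
from h import *
S=dict(np.load("side0.npz")); T=dict(np.load("top0.npz"))
def ray(d,u,v,z):
    R=d["R"];C=-R.T@d["t"]; r=R.T@np.array([(u-d["cx"])/d["fx"],(v-d["cy"])/d["fy"],1]); return (C+r*(z-C[2])/r[2]).round(1)
for n,t,s in [("NL",(262.7,256),(317.3,286.3)),("FR",(327,195.7),(265,223)),("NR",(329,253),(324.7,229.7))]:
    print(n,"top",ray(T,*t,51),"side",ray(S,*s,51))
# depth sanity: heights and tool points in side1
P=pts(S)
for p in [(300,255),(200,420),(300,400),(450,200),(250,306),(382,319)]: print(p,P[p[1],p[0]].round(1))
d=dict(np.load("side1.npz")); P=pts(d)
hsv=cv2.cvtColor(d["image"],cv2.COLOR_BGR2HSV)
for p in [(235,297),(241,295),(247,295),(250,292),(240,285)]: print(p,hsv[p[1],p[0]],P[p[1],p[0]].round(1))
for p in [(248,300),(248,304),(248,308),(248,312),(248,316),(248,320),(248,324)]: print(p,hsv[p[1],p[0]],P[p[1],p[0]].round(1))
```

```text
NL top [528.9 133.7  51. ] side [529.8 138.4  51. ]
FR top [679.3 -13.1  51. ] side [679.5  -8.4  51. ]
NR top [539.8 -21.2  51. ] side [541.4 -15.4  51. ]
(300, 255) [579.6  76.6  66.6]
(200, 420) [691.4 446.1  18.7]
(300, 400) [520.4 366.6  -0.9]
(450, 200) [ 254.9 -213.7   -2.1]
(250, 306) [661.6 199.2  28.6]
(382, 319) [385.8 167.5  12.1]
(235, 297) [ 90   2 157] [665.7 253.  147.5]
(241, 295) [109  21  98] [655.5 247.6 149.1]
(247, 295) [111  34  53] [652.7 226.1 116.4]
(250, 292) [ 45   4 117] [657.1 198.1  82.6]
(240, 285) [105   3 157] [660.7 232.3 158.6]
(248, 300) [ 15 129 190] [668.9 187.2  31.1]
(248, 304) [ 15 130 206] [666.2 197.1  31.8]
(248, 308) [ 15 130 208] [663.2 207.4  33.5]
(248, 312) [ 15 129 209] [661.2 215.7  31.8]
(248, 316) [ 15 131 202] [659.  224.2  30.6]
(248, 320) [ 15 113 181] [660.1 225.2  15.4]
(248, 324) [ 12 135 151] [660.8 227.2   1.8]
```

Run:
```python
from h import *
S0=np.load("side0.npz");T0=np.load("top0.npz")
def proj(d,X):
    c=d["R"]@np.array(X,float)+d["t"]; return (c[:2]/c[2]*[d["fx"],d["fy"]]+[d["cx"],d["cy"]]).round(1)
for z in(30,60,100,150,200): print(z,"side",proj(S0,[667,191,z]),"top",proj(T0,[667,191,z]))
for n,b in(("side1",S0),("top1",T0)):
    d=dict(np.load(n+".npz"));P=pts(d)
    m=(d["depth"]>0)&(b["depth"]>0)&(b["depth"]-d["depth"]>15)
    m=cv2.erode(m.astype(np.uint8),np.ones((3,3)))>0
    Q=P[m]; print(n,len(Q))
    for z in range(20,400,20):
        q=Q[(Q[:,2]>=z)&(Q[:,2]<z+20)&(Q[:,0]>560)]
        if len(q)>4: print(z,len(q),q.min(0).round(),q.max(0).round())
s=observe();print(s["q"],s["ee_rot"],s["position"])
```

```text
30 side [248.4 301.9] top [242.5 201.1]
60 side [247.2 294.3] top [240.8 197.6]
100 side [245.4 283.6] top [238.5 192.7]
150 side [243.1 269.3] top [235.4 186.1]
200 side [240.5 253.9] top [232. 179.]
side1 37456
60 14 [655. 198.  65.] [663. 206.  80.]
80 6 [654. 196.  81.] [658. 201.  90.]
100 56 [651. 199. 101.] [670. 230. 119.]
120 33 [649. 184. 121.] [661. 240. 140.]
140 150 [646. 199. 140.] [672. 255. 160.]
160 108 [646. 206. 160.] [674. 240. 179.]
180 136 [630. 192. 180.] [687. 232. 200.]
200 216 [629. 190. 200.] [693. 232. 220.]
220 284 [629. 180. 220.] [697. 232. 239.]
240 212 [629. 191. 241.] [692. 230. 260.]
260 279 [630. 187. 260.] [695. 231. 280.]
280 210 [631. 192. 280.] [687. 233. 300.]
300 311 [632. 190. 300.] [690. 239. 320.]
320 289 [632. 192. 320.] [691. 229. 340.]
340 99 [634. 206. 340.] [681. 236. 360.]
360 265 [617. 222. 360.] [691. 243. 380.]
380 483 [597. 174. 380.] [712. 244. 400.]
top1 23396
100 28 [653. 153. 103.] [671. 179. 118.]
120 30 [649. 142. 121.] [666. 177. 139.]
140 95 [649. 129. 140.] [679. 172. 160.]
160 32 [657. 144. 161.] [674. 159. 179.]
180 28 [635. 151. 181.] [669. 167. 199.]
200 33 [635. 151. 200.] [664. 165. 219.]
220 52 [638. 151. 220.] [670. 165. 234.]
240 26 [641. 153. 243.] [667. 162. 260.]
260 24 [645. 152. 261.] [673. 160. 279.]
380 18 [618. 138. 380.] [647. 142. 400.]
[-0.50270641  0.64627635  0.23705396  1.58066393 -0.17673902  0.93567009
  1.42519419] [ 2.25320916e-05 -3.05021886e-02  9.99534698e-01  6.43395725e-05] [666.85234852 191.06767165  27.77479628]
```

Run:
```python
from h import *
b=np.load("side1.npz")["image"]
cv2.imwrite("pics/s2.png",cv2.resize(b[255:335,205:305],None,fx=7,fy=7,interpolation=cv2.INTER_CUBIC))
```

```text
(no output)
```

View pics/s2.png

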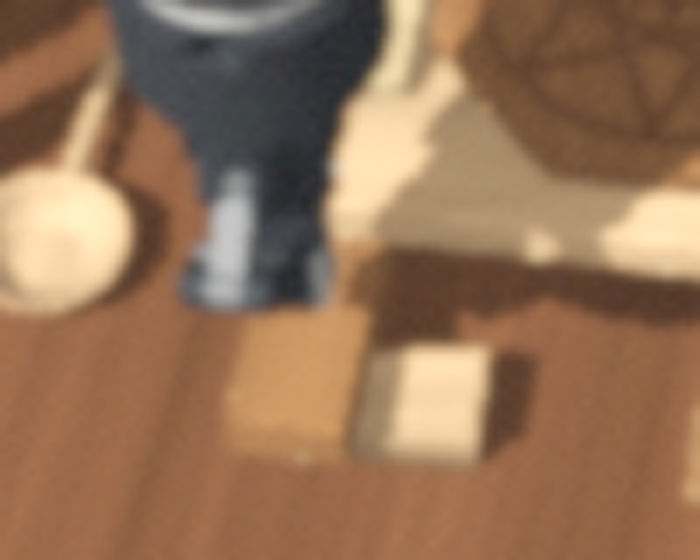

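The crop shows the finger end around crop (310,298), above the ear's back half, and depth puts its lowest visible part well above z 60. The tip looks higher than the reading says. I'll go on down slowly, watching the force.

servo_tool([
  {"slide":[0,0,-0.001],"delta_rot":[0,0,0],"gripper":-1},
  {"slide":[0,0,-0.002],"delta_rot":[0,0,0],"gripper":-1},
  {"slide":[0,0,-0.003],"delta_rot":[0,0,0],"gripper":-1},
])

```text
clock: 4.38
position: [666.8, 191.1, 24.6]
ee_rot: [-0.0, -0.031, 1.0, 0.0]
wrist_force: [-0.9, -0.2, 0.1]
finger_gap: -0.1
gripper_force: 0.0
```

Run:
```python
from h import *
for n in("side","top"):
    d=get_image(n); P=pts(d); b=dict(np.load(n+"0.npz")); P0=pts(b)
    for name,(x,y) in dict(FL=(667,191),NL=(527,181),FR=(683,-62),NR=(543,-71)).items():
        m=(abs(P0[...,0]-x)<10)&(abs(P0[...,1]-y)<22)&(abs(P0[...,2]-33)<8)&(abs(b["depth"]-d["depth"])<10)
        print(n,name,m.sum(),np.nanmean((d["depth"]-b["depth"])[m]).round(2))
s=observe();print(s["position"],s["wrist_force"],s["joint_torque"])
```

```text
side FL 113 0.02
side NL 171 0.54
side FR 115 -0.58
side NR 120 0.16
top FL 44 -0.39
top NL 10 -2.37
top FR 139 -0.27
top NR 147 0.29
[666.68998195 191.04163387  24.54072494] [-0.05226815 -0.4420039   0.10764477] [ 1.30874896e-02 -5.50680614e+01  5.21547854e+00 -2.15344334e+01
  9.80319106e-03 -1.10070079e-02  7.75405224e-04]
```

servo_tool([
  {"slide":[0,0,-0.001],"delta_rot":[0,0,0],"gripper":-1},
  {"slide":[0,0,-0.002],"delta_rot":[0,0,0],"gripper":-1},
  {"slide":[0,0,-0.003],"delta_rot":[0,0,0],"gripper":-1},
])

```text
clock: 4.85
position: [666.8, 191.1, 21.7]
ee_rot: [-0.0, -0.03, 1.0, 0.0]
wrist_force: [-0.9, 0.2, 0.2]
finger_gap: 0.0
gripper_force: 0.0
```

servo_tool([
  {"slide":[0,0,-0.001],"delta_rot":[0,0,0],"gripper":-1},
  {"slide":[0,0,-0.002],"delta_rot":[0,0,0],"gripper":-1},
  {"slide":[0,0,-0.003],"delta_rot":[0,0,0],"gripper":-1},
])

```text
clock: 5.22
position: [666.8, 191.1, 18.7]
ee_rot: [0.0, -0.031, 1.0, 0.0]
wrist_force: [0.4, 0.2, 0.1]
finger_gap: -0.1
gripper_force: 0.0
```

Run:
```python
from h import *
d=get_image("side"); np.savez("side3.npz",**d)
b=d["image"];cv2.imwrite("pics/s3.png",cv2.resize(b[255:335,205:305],None,fx=7,fy=7,interpolation=cv2.INTER_CUBIC))
```

```text
(no output)
```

View pics/s3.png

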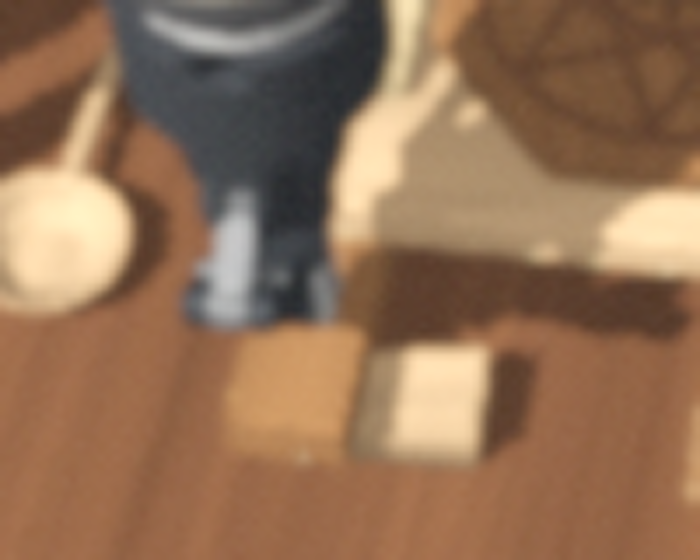

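The tip edge has moved down to crop (300,320), still above the ear surface, so I'll continue.

servo_tool([
  {"slide":[0,0,-0.001],"delta_rot":[0,0,0],"gripper":-1},
  {"slide":[0,0,-0.002],"delta_rot":[0,0,0],"gripper":-1},
  {"slide":[0,0,-0.003],"delta_rot":[0,0,0],"gripper":-1},
])

```text
clock: 5.65
position: [666.8, 191.1, 15.7]
ee_rot: [-0.0, -0.031, 1.0, 0.0]
wrist_force: [0.4, -0.5, 0.2]
finger_gap: 0.1
gripper_force: 0.0
```

servo_tool([
  {"slide":[0,0,-0.001],"delta_rot":[0,0,0],"gripper":-1},
  {"slide":[0,0,-0.002],"delta_rot":[0,0,0],"gripper":-1},
  {"slide":[0,0,-0.003],"delta_rot":[0,0,0],"gripper":-1},
])

```text
clock: 6.02
position: [666.8, 191.0, 12.7]
ee_rot: [-0.0, -0.03, 1.0, 0.0]
wrist_force: [-0.7, 0.5, 0.7]
finger_gap: -0.0
gripper_force: 0.0
```

servo_tool([
  {"slide":[0,0,-0.001],"delta_rot":[0,0,0],"gripper":-1},
  {"slide":[0,0,-0.002],"delta_rot":[0,0,0],"gripper":-1},
  {"slide":[0,0,-0.003],"delta_rot":[0,0,0],"gripper":-1},
])

```text
clock: 6.4
position: [666.8, 191.1, 9.7]
ee_rot: [0.0, -0.031, 1.0, 0.0]
wrist_force: [-1.0, -0.0, 0.0]
finger_gap: -0.3
gripper_force: 0.0
```

servo_tool([
  {"slide":[0,0,-0.001],"delta_rot":[0,0,0],"gripper":-1},
  {"slide":[0,0,-0.002],"delta_rot":[0,0,0],"gripper":-1},
  {"slide":[0,0,-0.003],"delta_rot":[0,0,0],"gripper":-1},
])

```text
clock: 6.78
position: [666.8, 191.0, 6.7]
ee_rot: [-0.0, -0.03, 1.0, 0.0]
wrist_force: [0.1, 0.2, 0.5]
finger_gap: 0.2
gripper_force: 0.0
```

Run:
```python
from h import *
d=get_image("side"); np.savez("side4.npz",**d); t=get_image("top"); np.savez("top4.npz",**t)
for n,d in(("side",d),("top",t)):
    b=dict(np.load(n+"0.npz")); P=pts(d)
    m=(d["depth"]>0)&(b["depth"]-d["depth"]>8); Q=P[m]; uv=np.argwhere(m)
    k=(abs(Q[:,0]-667)<40)&(abs(Q[:,1]-191)<80)&(Q[:,2]<130); Q=Q[k];uv=uv[k]
    for i in np.argsort(Q[:,2])[:40:3]: print(n,uv[i][::-1],Q[i].round())
b=np.load("side4.npz")["image"]; b0=np.load("side0.npz")["image"]
df=np.abs(b.astype(int)-b0).sum(2)
hs=cv2.cvtColor(b,cv2.COLOR_BGR2HSV)
for u in range(236,258,3): print(u,[int(hs[v,u,0]) for v in range(290,325,2)],[int(hs[v,u,1]) for v in range(290,325,2)])
```

```text
side [251 326] [653. 231.   2.]
side [258 308] [647. 193.  15.]
side [252 304] [656. 200.  40.]
side [250 304] [659. 202.  43.]
side [251 302] [658. 199.  45.]
side [253 299] [655. 193.  49.]
side [253 298] [655. 192.  50.]
side [250 302] [659. 203.  51.]
side [253 296] [656. 188.  52.]
side [253 297] [655. 192.  54.]
side [253 295] [655. 189.  58.]
side [251 299] [656. 200.  59.]
side [252 296] [656. 194.  62.]
side [252 295] [655. 194.  66.]
top [256 212] [648. 160.   3.]
top [249 214] [641. 177.   9.]
top [251 209] [647. 169.  32.]
top [244 204] [656. 185.  45.]
top [245 202] [660. 182.  47.]
top [248 200] [665. 175.  49.]
top [272 194] [680. 118.  52.]
top [270 201] [662. 122.  53.]
top [271 196] [674. 120.  54.]
top [264 201] [661. 136.  55.]
top [247 201] [660. 177.  56.]
top [272 197] [671. 117.  58.]
top [266 210] [638. 130.  60.]
top [274 199] [664. 112.  64.]
236 [9, 9, 9, 15, 0, 0, 90, 5, 12, 11, 12, 13, 13, 12, 12, 11, 12, 12] [19, 29, 21, 3, 0, 0, 2, 24, 123, 130, 131, 132, 134, 131, 134, 133, 135, 136]
239 [90, 0, 60, 30, 0, 90, 120, 8, 14, 14, 15, 15, 14, 15, 14, 13, 1
[... 367 characters left out ...]
 131, 129, 131, 129, 129, 134, 133, 135, 135]
248 [107, 109, 109, 105, 108, 110, 90, 12, 15, 15, 15, 15, 15, 15, 15, 15, 11, 12] [32, 30, 30, 35, 25, 28, 5, 115, 130, 129, 129, 129, 130, 131, 129, 112, 132, 135]
251 [8, 9, 170, 150, 30, 30, 18, 13, 15, 15, 15, 15, 15, 15, 14, 14, 12, 12] [69, 33, 12, 3, 4, 2, 10, 90, 127, 128, 131, 127, 132, 131, 133, 136, 136, 132]
254 [14, 14, 12, 11, 13, 13, 13, 14, 15, 15, 15, 14, 15, 14, 14, 13, 12, 12] [124, 121, 107, 101, 94, 105, 111, 132, 131, 132, 133, 132, 134, 135, 126, 128, 131, 134]
257 [15, 14, 13, 14, 14, 14, 13, 13, 15, 16, 16, 16, 16, 16, 16, 14, 12, 12] [126, 138, 134, 133, 133, 136, 134, 130, 118, 109, 105, 103, 96, 96, 99, 114, 135, 132]
```

Depth now puts the lowest fingertip point near z 40 when the reading is 6.7, so the tip sits about 33 mm above the reported TCP. I'll go on in small steps to touch.

servo_tool([
  {"slide":[0,0,-0.001],"delta_rot":[0,0,0],"gripper":-1},
  {"slide":[0,0,-0.002],"delta_rot":[0,0,0],"gripper":-1},
  {"slide":[0,0,-0.003],"delta_rot":[0,0,0],"gripper":-1},
])

```text
clock: 7.25
position: [666.8, 191.1, 3.7]
ee_rot: [0.0, -0.031, 1.0, 0.0]
wrist_force: [-0.3, -0.2, -0.6]
finger_gap: -0.2
gripper_force: 0.0
```

servo_tool([
  {"slide":[0,0,-0.001],"delta_rot":[0,0,0],"gripper":-1},
  {"slide":[0,0,-0.002],"delta_rot":[0,0,0],"gripper":-1},
  {"slide":[0,0,-0.002],"delta_rot":[0,0,0],"gripper":-1},
])

```text
clock: 7.62
position: [666.9, 191.1, 3.1]
ee_rot: [-0.0, -0.03, 1.0, 0.0]
wrist_force: [-2.2, -0.9, 6.3]
finger_gap: 0.1
gripper_force: 3.6
```

servo_tool([
  {"slide":[0,0,-0.001],"delta_rot":[0,0,0],"gripper":-1},
  {"slide":[0,0,-0.002],"delta_rot":[0,0,0],"gripper":-1},
  {"slide":[0,0,-0.002],"delta_rot":[0,0,0],"gripper":-1},
])

```text
clock: 8.0
position: [666.9, 191.1, 2.9]
ee_rot: [-0.0, -0.03, 1.0, 0.0]
wrist_force: [-6.6, -1.0, 16.2]
finger_gap: 0.0
gripper_force: 7.9
```

Far-left is firm: 16 N with 0.3 mm of give, contact at reading 3.2. The offset is about 30 mm. Next is near-left.

servo_tool([
  {"slide":[0,0,0.015],"delta_rot":[0,0,0],"gripper":-1},
  {"slide":[-0.04,-0.003,0.03],"delta_rot":[0,0,0],"gripper":-1},
  {"slide":[-0.09,-0.006,0.03],"delta_rot":[0,0,0],"gripper":-1},
  {"slide":[-0.135,-0.009,0.03],"delta_rot":[0,0,0],"gripper":-1},
  {"slide":[-0.139,-0.009,0.025],"delta_rot":[0,0,0],"gripper":-1},
])

```text
clock: 8.62
position: [524.6, 182.1, 24.8]
ee_rot: [-0.001, -0.031, 1.0, 0.0]
wrist_force: [-0.8, -0.3, 1.0]
finger_gap: -0.0
gripper_force: 0.0
```

servo_tool([
  {"slide":[0,0,-0.012],"delta_rot":[0,0,0],"gripper":-1},
  {"slide":[0,0,-0.019],"delta_rot":[0,0,0],"gripper":-1},
  {"slide":[0,0,-0.021],"delta_rot":[0,0,0],"gripper":-1},
  {"slide":[0,0,-0.023],"delta_rot":[0,0,0],"gripper":-1},
  {"slide":[0,0,-0.023],"delta_rot":[0,0,0],"gripper":-1},
])

```text
clock: 9.25
position: [528.7, 181.8, 3.1]
ee_rot: [-0.0, -0.03, 1.0, 0.0]
wrist_force: [-3.5, -1.8, 11.7]
finger_gap: -0.1
gripper_force: 5.9
```

servo_tool([
  {"slide":[0,0,-0.001],"delta_rot":[0,0,0],"gripper":-1},
  {"slide":[0,0,-0.002],"delta_rot":[0,0,0],"gripper":-1},
  {"slide":[0,0,-0.002],"delta_rot":[0,0,0],"gripper":-1},
])

```text
clock: 9.62
position: [528.7, 181.9, 2.9]
ee_rot: [-0.0, -0.03, 1.0, 0.0]
wrist_force: [-7.7, -1.9, 26.1]
finger_gap: 0.3
gripper_force: 12.6
```

Near-left is firm too (26 N, about 0.3 mm). Next is near-right, crossing above the panel.

servo_tool([
  {"slide":[0,0,0.03],"delta_rot":[0,0,0],"gripper":-1},
  {"slide":[0,0,0.065],"delta_rot":[0,0,0],"gripper":-1},
  {"slide":[0.003,-0.04,0.07],"delta_rot":[0,0,0],"gripper":-1},
  {"slide":[0.006,-0.09,0.07],"delta_rot":[0,0,0],"gripper":-1},
  {"slide":[0.009,-0.15,0.07],"delta_rot":[0,0,0],"gripper":-1},
])

```text
clock: 10.25
position: [538.0, 31.4, 70.0]
ee_rot: [0.001, -0.032, 1.0, 0.0]
wrist_force: [0.6, -0.3, -0.7]
finger_gap: -0.2
gripper_force: 0.0
```

servo_tool([
  {"slide":[0.003,-0.055,0],"delta_rot":[0,0,0],"gripper":-1},
  {"slide":[0.006,-0.1,0],"delta_rot":[0,0,0],"gripper":-1},
  {"slide":[0.006,-0.103,-0.02],"delta_rot":[0,0,0],"gripper":-1},
  {"slide":[0.006,-0.103,-0.05],"delta_rot":[0,0,0],"gripper":-1},
  {"slide":[0.006,-0.103,-0.06],"delta_rot":[0,0,0],"gripper":-1},
])

```text
clock: 10.88
position: [541.9, -71.3, 8.1]
ee_rot: [-0.001, -0.03, 1.0, -0.0]
wrist_force: [-1.0, -0.3, 0.7]
finger_gap: -0.1
gripper_force: 0.0
```

servo_tool([
  {"slide":[0,0,-0.002],"delta_rot":[0,0,0],"gripper":-1},
  {"slide":[0,0,-0.004],"delta_rot":[0,0,0],"gripper":-1},
  {"slide":[0,0,-0.006],"delta_rot":[0,0,0],"gripper":-1},
  {"slide":[0,0,-0.008],"delta_rot":[0,0,0],"gripper":-1},
  {"slide":[0,0,-0.008],"delta_rot":[0,0,0],"gripper":-1},
])

```text
clock: 11.5
position: [543.4, -70.9, 2.1]
ee_rot: [0.001, -0.03, 1.0, 0.0]
wrist_force: [0.4, -0.0, 2.1]
finger_gap: 0.2
gripper_force: 0.8
```

Near-right gives (2 N at 2.1). I'll press further.

servo_tool([
  {"slide":[0,0,-0.001],"delta_rot":[0,0,0],"gripper":-1},
  {"slide":[0,0,-0.002],"delta_rot":[0,0,0],"gripper":-1},
  {"slide":[0,0,-0.002],"delta_rot":[0,0,0],"gripper":-1},
])

```text
clock: 11.88
position: [543.2, -70.9, -0.0]
ee_rot: [0.0, -0.031, 1.0, 0.0]
wrist_force: [-0.5, 0.2, 4.4]
finger_gap: 0.0
gripper_force: 2.0
```

servo_tool([
  {"slide":[0,0,-0.001],"delta_rot":[0,0,0],"gripper":-1},
  {"slide":[0,0,-0.002],"delta_rot":[0,0,0],"gripper":-1},
  {"slide":[0,0,-0.002],"delta_rot":[0,0,0],"gripper":-1},
])

```text
clock: 12.25
position: [543.3, -70.9, -0.9]
ee_rot: [0.0, -0.03, 1.0, 0.0]
wrist_force: [-2.6, 1.6, 13.2]
finger_gap: -0.1
gripper_force: 6.6
```

servo_tool([
  {"slide":[0,0,-0.001],"delta_rot":[0,0,0],"gripper":-1},
  {"slide":[0,0,-0.002],"delta_rot":[0,0,0],"gripper":-1},
  {"slide":[0,0,-0.002],"delta_rot":[0,0,0],"gripper":-1},
])

```text
clock: 12.62
position: [543.4, -70.9, -1.3]
ee_rot: [0.0, -0.03, 1.0, 0.001]
wrist_force: [-7.4, 2.2, 26.3]
finger_gap: -0.3
gripper_force: 13.2
```

Near-right is the rocking corner: it gives about 5 mm and then stops hard. I'll let it up and go down behind its wedge's butt, at (482,-75), with the tip about 6 mm above the bench.

servo_tool([
  {"slide":[0,0,0.01],"delta_rot":[0,0,0],"gripper":-1},
  {"slide":[0,0,0.035],"delta_rot":[0,0,0],"gripper":-1},
  {"slide":[-0.035,-0.002,0.038],"delta_rot":[0,0,0],"gripper":-1},
  {"slide":[-0.075,-0.004,0.038],"delta_rot":[0,0,0],"gripper":-1},
  {"slide":[-0.086,-0.004,0.038],"delta_rot":[0,0,0],"gripper":-1},
])

```text
clock: 13.25
position: [453.1, -75.2, 32.9]
ee_rot: [-0.002, -0.03, 1.0, 0.0]
wrist_force: [0.5, -0.5, -0.7]
finger_gap: -0.3
gripper_force: 0.0
```

servo_tool([
  {"slide":[0,0,-0.015],"delta_rot":[0,0,0],"gripper":-1},
  {"slide":[0,0,-0.035],"delta_rot":[0,0,0],"gripper":-1},
  {"slide":[0,0,-0.05],"delta_rot":[0,0,0],"gripper":-1},
  {"slide":[0,0,-0.056],"delta_rot":[0,0,0],"gripper":-1},
  {"slide":[0,0,-0.057],"delta_rot":[0,0,0],"gripper":-1},
])

```text
clock: 13.88
position: [456.9, -75.1, -23.8]
ee_rot: [-0.0, -0.03, 1.0, -0.0]
wrist_force: [0.3, -0.1, 0.1]
finger_gap: 0.0
gripper_force: 0.0
```

Run:
```python
from h import *
a=get_image("side"); b=get_image("top"); s=observe(); print(s["clock"],s["position"],s["wrist_force"])
z=lambda i:cv2.resize(i,(480,480),interpolation=cv2.INTER_CUBIC)[:, :400]
cv2.imwrite("pics/p1.png",np.hstack([z(a["image"][190:270,310:390]),z(b["image"][230:310,320:400])]))
```

```text
13.975 [457.3222486  -75.0466852  -23.12249426] [-0.19610925 -1.38845723 -0.09450247]
```

View pics/p1.png

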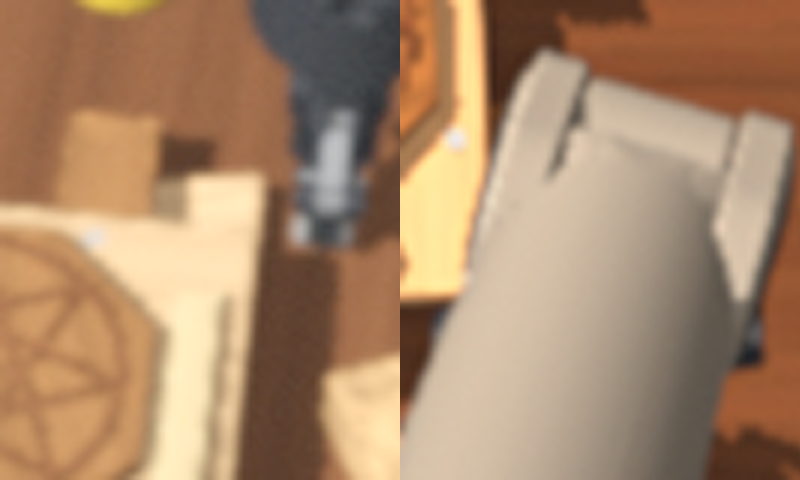

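The left panel (side view) shows the tip at (325,240), low and just in front of the wedge at (230,190), with a clear gap. I'll push along the board's x.

servo_tool([
  {"slide":[0.004,0,0],"delta_rot":[0,0,0],"gripper":-1},
  {"slide":[0.008,0.0005,0],"delta_rot":[0,0,0],"gripper":-1},
  {"slide":[0.012,0.0007,0],"delta_rot":[0,0,0],"gripper":-1},
  {"slide":[0.016,0.001,0],"delta_rot":[0,0,0],"gripper":-1},
  {"slide":[0.02,0.0012,0],"delta_rot":[0,0,0],"gripper":-1},
])

```text
clock: 14.6
position: [477.0, -73.7, -23.3]
ee_rot: [-0.0, -0.031, 1.0, 0.0]
wrist_force: [0.1, -0.4, 0.5]
finger_gap: -0.3
gripper_force: 0.2
```

servo_tool([
  {"slide":[0.003,0,0],"delta_rot":[0,0,0],"gripper":-1},
  {"slide":[0.006,0.0004,0],"delta_rot":[0,0,0],"gripper":-1},
  {"slide":[0.009,0.0005,0],"delta_rot":[0,0,0],"gripper":-1},
  {"slide":[0.012,0.0007,0],"delta_rot":[0,0,0],"gripper":-1},
])

```text
clock: 15.1
position: [489.0, -73.0, -23.3]
ee_rot: [-0.0, -0.03, 1.0, 0.0]
wrist_force: [-0.0, -1.1, 0.9]
finger_gap: 0.0
gripper_force: 0.1
```

servo_tool([
  {"slide":[0.002,0,0],"delta_rot":[0,0,0],"gripper":-1},
  {"slide":[0.003,0.0002,0],"delta_rot":[0,0,0],"gripper":-1},
  {"slide":[0.004,0.0002,0],"delta_rot":[0,0,0],"gripper":-1},
])

```text
clock: 15.48
position: [492.7, -72.8, -23.3]
ee_rot: [-0.0, -0.03, 1.0, 0.0]
wrist_force: [0.2, 0.0, 0.5]
finger_gap: -0.2
gripper_force: 0.1
```

servo_tool([
  {"slide":[0.001,0,0],"delta_rot":[0,0,0],"gripper":-1},
  {"slide":[0.002,0,0],"delta_rot":[0,0,0],"gripper":-1},
  {"slide":[0.003,0.0002,0],"delta_rot":[0,0,0],"gripper":-1},
])

```text
clock: 15.85
position: [495.9, -72.7, -23.3]
ee_rot: [-0.0, -0.03, 1.0, 0.0]
wrist_force: [-0.3, 0.2, -0.1]
finger_gap: -0.2
gripper_force: 0.1
```

servo_tool([
  {"slide":[0.001,0,0],"delta_rot":[0,0,0],"gripper":-1},
  {"slide":[0.002,0,0],"delta_rot":[0,0,0],"gripper":-1},
  {"slide":[0.003,0.0002,0],"delta_rot":[0,0,0],"gripper":-1},
])

```text
clock: 16.23
position: [497.7, -72.5, -23.4]
ee_rot: [-0.001, -0.03, 1.0, 0.0]
wrist_force: [-2.7, -0.0, 3.0]
finger_gap: -0.3
gripper_force: 1.8
```

servo_tool([
  {"slide":[0.001,0,0],"delta_rot":[0,0,0],"gripper":-1},
  {"slide":[0.002,0,0],"delta_rot":[0,0,0],"gripper":-1},
  {"slide":[0.003,0.0002,0],"delta_rot":[0,0,0],"gripper":-1},
])

```text
clock: 16.6
position: [498.7, -72.4, -23.7]
ee_rot: [-0.003, -0.03, 1.0, 0.0]
wrist_force: [-8.5, -0.8, 5.1]
finger_gap: -0.1
gripper_force: 3.9
```

servo_tool([
  {"slide":[0.001,0,0],"delta_rot":[0,0,0],"gripper":-1},
  {"slide":[0.002,0,0],"delta_rot":[0,0,0],"gripper":-1},
  {"slide":[0.003,0.0002,0],"delta_rot":[0,0,0],"gripper":-1},
  {"slide":[0.003,0.0002,0],"delta_rot":[0,0,0],"gripper":-1},
])

```text
clock: 17.1
position: [499.4, -72.4, -24.1]
ee_rot: [-0.005, -0.03, 1.0, 0.001]
wrist_force: [-10.4, -0.6, 8.8]
finger_gap: 0.1
gripper_force: 5.3
```

servo_tool([
  {"slide":[0.001,0,0],"delta_rot":[0,0,0],"gripper":-1},
  {"slide":[0.002,0,0],"delta_rot":[0,0,0],"gripper":-1},
  {"slide":[0.003,0.0002,0],"delta_rot":[0,0,0],"gripper":-1},
  {"slide":[0.003,0.0002,0],"delta_rot":[0,0,0],"gripper":-1},
])

```text
clock: 17.6
position: [500.0, -72.3, -24.4]
ee_rot: [-0.007, -0.03, 1.0, 0.001]
wrist_force: [-14.4, -0.7, 10.5]
finger_gap: 0.1
gripper_force: 7.1
```

Jammed at x≈499 with 14 N; the butt is now about 17 mm from the ear edge, as described. I'll back off and re-press the corner.

servo_tool([
  {"slide":[-0.015,0,0],"delta_rot":[0,0,0],"gripper":-1},
  {"slide":[-0.035,-0.002,0],"delta_rot":[0,0,0],"gripper":-1},
  {"slide":[-0.035,-0.002,0.01],"delta_rot":[0,0,0],"gripper":-1},
  {"slide":[-0.035,-0.002,0.04],"delta_rot":[0,0,0],"gripper":-1},
  {"slide":[-0.035,-0.002,0.06],"delta_rot":[0,0,0],"gripper":-1},
])

```text
clock: 18.23
position: [475.8, -73.8, 39.0]
ee_rot: [0.003, -0.031, 1.0, -0.0]
wrist_force: [0.6, -0.9, 0.8]
finger_gap: -0.2
gripper_force: 0.0
```

servo_tool([
  {"slide":[0.03,0.001,0],"delta_rot":[0,0,0],"gripper":-1},
  {"slide":[0.06,0.003,0],"delta_rot":[0,0,0],"gripper":-1},
  {"slide":[0.07,0.003,-0.005],"delta_rot":[0,0,0],"gripper":-1},
  {"slide":[0.07,0.003,-0.02],"delta_rot":[0,0,0],"gripper":-1},
  {"slide":[0.07,0.003,-0.027],"delta_rot":[0,0,0],"gripper":-1},
])

```text
clock: 18.85
position: [540.5, -70.9, 8.1]
ee_rot: [-0.002, -0.03, 1.0, 0.0]
wrist_force: [0.5, 0.5, -0.4]
finger_gap: -0.0
gripper_force: 0.0
```

servo_tool([
  {"slide":[0,0,-0.002],"delta_rot":[0,0,0],"gripper":-1},
  {"slide":[0,0,-0.004],"delta_rot":[0,0,0],"gripper":-1},
  {"slide":[0,0,-0.006],"delta_rot":[0,0,0],"gripper":-1},
  {"slide":[0,0,-0.007],"delta_rot":[0,0,0],"gripper":-1},
  {"slide":[0,0,-0.007],"delta_rot":[0,0,0],"gripper":-1},
])

```text
clock: 19.48
position: [543.0, -70.9, 3.8]
ee_rot: [0.0, -0.03, 1.0, 0.0]
wrist_force: [-1.8, 0.0, 6.9]
finger_gap: -0.1
gripper_force: 3.3
```

servo_tool([
  {"slide":[0,0,-0.001],"delta_rot":[0,0,0],"gripper":-1},
  {"slide":[0,0,-0.002],"delta_rot":[0,0,0],"gripper":-1},
  {"slide":[0,0,-0.003],"delta_rot":[0,0,0],"gripper":-1},
  {"slide":[0,0,-0.003],"delta_rot":[0,0,0],"gripper":-1},
])

```text
clock: 19.98
position: [543.1, -71.0, 3.4]
ee_rot: [0.0, -0.03, 1.0, 0.001]
wrist_force: [-9.3, 1.9, 28.4]
finger_gap: 0.2
gripper_force: 13.8
```

The corner is firm now: 28 N with about 0.4 mm of give. I'll lift clear and check.

servo_tool([
  {"slide":[0,0,0.015],"delta_rot":[0,0,0],"gripper":-1},
  {"slide":[0,0,0.06],"delta_rot":[0,0,0],"gripper":-1},
  {"slide":[0,0,0.11],"delta_rot":[0,0,0],"gripper":-1},
  {"slide":[0,0,0.16],"delta_rot":[0,0,0],"gripper":-1},
  {"slide":[0,0,0.19],"delta_rot":[0,0,0],"gripper":-1},
])

```text
clock: 20.6
position: [544.0, -71.1, 192.9]
ee_rot: [0.002, -0.03, 1.0, 0.0]
wrist_force: [0.0, 0.8, -0.5]
finger_gap: 0.3
gripper_force: 0.0
```

servo_tool([
  {"slide":[-0.02,0.03,0],"delta_rot":[0,0,0],"gripper":-1},
  {"slide":[-0.05,0.08,0],"delta_rot":[0,0,0],"gripper":-1},
  {"slide":[-0.08,0.12,0],"delta_rot":[0,0,0],"gripper":-1},
  {"slide":[-0.08,0.12,0],"delta_rot":[0,0,0],"gripper":-1},
  {"slide":[-0.08,0.12,0],"delta_rot":[0,0,0],"gripper":-1},
])

```text
clock: 21.22
position: [463.3, 48.5, 190.1]
ee_rot: [0.001, -0.03, 1.0, -0.0]
wrist_force: [0.1, -0.8, 0.2]
finger_gap: 0.2
gripper_force: 0.0
```

Run:
```python
from h import *
a=get_image("side"); b=get_image("top"); s=observe(); print(s["clock"],s["position"],s["wrist_force"],abs(s["qvel"]).max())
z=lambda i:cv2.resize(i,(400,300),interpolation=cv2.INTER_CUBIC)
cv2.imwrite("pics/f.png",np.hstack([z(a["image"][190:340,230:430]),z(b["image"][180:330,200:400])]))
```

```text
21.325 [463.60537192  47.80134788 189.93713382] [-0.23276118 -0.39570979 -1.06272699] 0.00573377376121096
```

View pics/f.png

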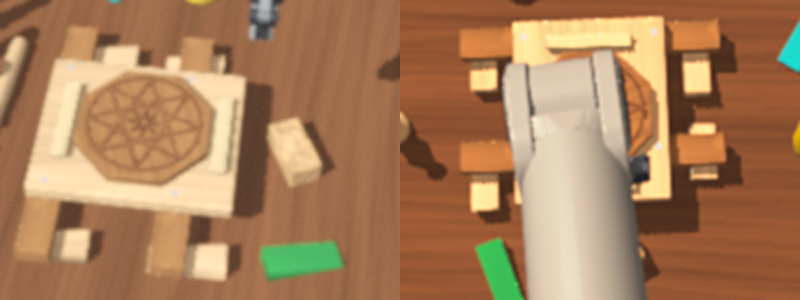

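The final picture shows the near-right wedge driven straight through: short butt at (703,170), thin end out behind the ear at (703,128). The other wedges, the sanding block and the green look-alike are unmoved, and the hand is high and clear.

```bash
python3 -c "
from workcell import order
print(order.close_job())"
```

```text
the job is handed in; nothing more can be done
None
```

The near-right corner was the one that rocked (about 5 mm of give); I pushed its wedge in until it jammed, the corner then held firm under 28 N (about 0.4 mm), and I handed the job in at 21 s with the hand clear; I did not press the far-right corner.

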